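# Clear the photometer stage and hold the cuvette in its beam

## Task

Put the crumpled paper ball and the cork bung that lie on the photometer's stage into the blue waste tub. Then pick up the amber cuvette with the fingers on its two frosted long faces only, never touching its clear end windows or tipping it over, and leave the other bottles and flasks where they stand. Finish while still holding it, upright and still, centred in the red light beam with its windows squarely facing lamp and detector, and touching nothing of the instrument.

Things in the scene. Friction and masses are not known exactly. Their poses are not given: they have to be found in the camera images.
- photometer: open photometer, fixed to the bench. Origin: centre of its underside, at bench height. Grey stage plate 110 (its x) x 340 (its y) x 20 high; on it at the +y end the white lamp housing, at the -y end the black detector housing, each 100 (x) x 60 (y), top 105 above the bench; 220 free between the housings' inner faces, save lens rings that stand out 5
- stage (a point): centre of the top of the stage plate, between the housings, 20 above the bench; axes as the photometer's. The rubbish lies on the stage
- beam (a point): middle of the thin red light beam, midway between lamp and detector, 80 above the bench (60 above the stage). The beam runs along this frame's y axis (lamp at +y, detector at -y); it is only light, nothing solid
- wad_center (a point): centre of the white crumpled paper ball, rigid, lumpy, 36 high and 31 to 36 across, 12 g; this point is 18 above its foot
- bung_center (a point): centre of the brown tapered cork bung standing on its narrow end, 32 tall, diameter 25 at the foot and 30 at the top, 12 g; this point is 16 above its foot
- tub: blue open waste tub, fixed, 140 x 140, 80 high, walls and floor 4 thick. Origin: centre of its underside, on the bench; z up
- cuvette_center (a point): centre of the amber glass cuvette, 30 above its foot. It is 42 long (its x, the light path), 24 wide (its y), 60 tall (z), about 90 g, sealed, with a black cap 6 high on top; stands upright on the blue pad, whose top is 5 above the bench. The small ends (facing +x and -x) are the clear windows; the long faces (facing +y and -y) are frosted whitish. Either end may face the lamp
- frost_left: frosted whitish face of the cuvette towards its +y, 40 x 48 tall: may be gripped. Origin: centre of that face
- frost_right: frosted whitish face of the cuvette towards its -y, 40 x 48 tall: may be gripped. Origin: centre of that face
- window_a: clear amber end window of the cuvette towards its +x, 17.5 wide x 48 tall: not to be touched by the fingers. Origin: centre of that face
- window_b: clear amber end window of the cuvette towards its -x, 17.5 wide x 48 tall: not to be touched by the fingers. Origin: centre of that face
- vial: small amber glass vial with white cap, 22 diameter, 48 tall, standing on the blue pad beside the cuvette; bystander, origin: centre of its underside
- flask_a: clear glass conical flask, 68 diameter at the foot, 98 tall; bystander, origin: centre of its underside
- flask_b: greenish glass conical flask, 68 diameter at the foot, 98 tall; bystander, origin: centre of its underside
- reagent: small amber reagent bottle with black cap and paper label, 48 diameter, 85 tall; bystander, origin: centre of its underside
- jar: small white plastic jar with red cap, 40 diameter, 40 tall; bystander, origin: centre of its underside
Things that resemble listed ones, but are neither listed nor needed, are in the scene too. There is more than one size of the part that bears cuvette_center; the job needs the largest.

How it is judged (in metres and radians):
On the way, in this order (a step that is already met when the one before it is completed fails the run):
1. paper ball and bung both lie in the waste tub (x of wad_center in the frame of tub between -0.066 and 0.066 m and y of wad_center in the frame of tub between -0.066 and 0.066 m and z of wad_center in the frame of tub between 0 and 0.075 m and x of bung_center in the frame of tub between -0.066 and 0.066 m and y of bung_center in the frame of tub between -0.066 and 0.066 m and z of bung_center in the frame of tub between 0 and 0.075 m), for 0.2 s.
2. the cuvette is lifted clear of its pad with the fingers on both frosted faces (contact force between the fingers and frost_left above 0.5 N and contact force between the fingers and frost_right above 0.5 N and height (world z) of cuvette_center above 0.06 m), for 0.2 s.
At the end, for the whole second after the job is handed in: Both bits of rubbish lie in the tub; the fingers hold the cuvette still by both frosted faces, not touching the photometer, centre within 8 mm sideways, 18 mm in height and 75 mm lengthwise of the beam's middle, long axis within 10 degrees of the beam, upright within 10 degrees (all of step 1 and contact force between the fingers and frost_left above 0.5 N and contact force between the fingers and frost_right above 0.5 N and x of cuvette_center in the frame of beam between -0.008 and 0.008 m and y of cuvette_center in the frame of beam between -0.075 and 0.075 m and z of cuvette_center in the frame of beam between -0.018 and 0.018 m and angle between the x axis of cuvette_center and the y axis of beam, either way round below 0.17 rad and angle between cuvette_center's own z axis and vertical below 0.17 rad and linear speed of frost_left below 0.02 m/s and contact force between each of frost_left, frost_right, window_a, window_b and photometer below 0.05 N); the arm keeps its last pose, push and grip.
It fails at once if the fingers touch a clear window of the cuvette (contact force between the fingers and window_a above 0.3 N or contact force between the fingers and window_b above 0.3 N).
It fails at once if the cuvette is tipped over (angle between cuvette_center's own z axis and vertical above 0.7 rad).
It fails at once if a bystander is displaced by more than 30 mm (distance of any of vial, flask_a, flask_b, reagent, jar from where it was at the start of the episode above 0.03 m).
It also fails if it takes over 64 s, if anything falls off the work surface, if the arm or the gripper's body presses on something with over 40 N, if the wrist force passes 120 N, or if a joint passes its speed limit or range.

## Robot

A 6-joint arm with a two-finger parallel gripper is mounted at the origin on the work surface. World frame = base frame: x ahead of the robot, y to its left, z up, the work surface at z = 0. Lengths are in m, angles in degrees, forces in N, time in s.
With the tool pointing down it reaches from about 0.4 to 0.825 m from the base axis. Payload 7 kg.
Tool frame: the origin (TCP) lies between the finger pads; the fingertips stand 11 mm ahead of it and the grasp point (between the pads) lies 8 mm behind it; z points along the fingers, y is the direction in which the jaws open and shut (so a half turn about z gives the same grasp; the last joint's range is limited). The gripper opens to 88 mm and grips with 3 to 60 N. Pads are 19 mm wide; open, the fingers measure 130 mm over their backs; the gripper's body (78 mm by 193 mm) begins 47 mm behind the grasp point.
Start: joints at [-53.68, 20.546, 0.682, 0, -70.136, -16.507], TCP at [0.229, -0.635, 0.238] pointing down, gripper open.
Joint ranges: [-176.03, 176.03], [-82.01, 121.73], [-58.28, 71.71], [-173.87, 95.51], [-174.79, -0.11], [-173.66, 173.66]. Speed limits (degrees/s): [136.94, 136.94, 172.46, 180, 180, 180].

## Interface

Orientations are given as [roll, pitch, yaw] about the fixed x, y, z axes, in that order (R = Rz(yaw) Ry(pitch) Rx(roll)).
In Python, from plant import r gives the robot as it stands.
- The arm moves only by the shell command python3 -m inch 'ROWS' [OPENING] [FORCE]. ROWS is JSON, a list of rows, each an object of numbers: "x", "y", "z": the shift along the tool's x, y, z as a fraction of full scale; "yaw": the turn about the tool's z as a fraction of full scale. In form: [{"x": .., "y": .., "z": .., "yaw": ..}, ...]. A call has 1 to 5 rows; each row shifts and turns the pose as measured when the row begins, along the tool's axes as they then stand; what a row does not reach is not made up. Full scale, the value 1, is 0.025 m for a shift and 4 degrees for a turn. A row lasts 1/12 s, in which the tool goes at most 41.7 mm and 7.16 degrees, less where a joint would pass 70% of its speed; a pose out of reach is approached as far as the arm can. A call with a number of a shift or a turn outside -1 to 1 is refused whole. A call with a gripper value outside its range is refused whole. OPENING is the opening, from -1 (shut) to 1 (fully open), set as the call begins (- or left out, the last holds). The fingers move at their own pace and stop on an object; FORCE is the grip in N (left out, the last holds). Time passes only in rows, so rows that do not move let the fingers close. It gives the time, the measured TCP pose, the force and the opening at its end, in the units of the state.
- r.get_state(): the state, without advancing time (a new reading comes with each control period).
- r.capture(name): name is "scene" or "side" or "wrist"; returns (picture, depth): 480x640x3 uint8, red, green, blue; 480x640 float32, m along the optical axis (not along the pixel's ray), 0 where there is no reading.
- r.camera_info(name): a dict with "mtx" (3x3 intrinsics, pixels), "pose" (4x4, takes a point from camera to world coordinates). Camera axes: x right, y down, z forward; pixel columns grow to the right and rows downward; lengths in m; the calibration is good to about 2 mm. A picture is of the moment at which its call begins: read the wrist's pose just before it. camera_info takes no time and is no camera call; for the wrist camera it gives the pose at the moment of the call.
- r.close_job(): hands the job in, once; it reports no verdict.
The state is a dict: "time_s": time; "joints": joint angles; "qd": joint speeds; "joint_torque": joint torques, N m; "tcp_pos": TCP position; "eef_rot": TCP orientation; "contact_force": force on the tool from outside, world axes, zero at the start; "moment": the same for the moment, N m; "gripper_width": finger opening in m.
Only numpy, scipy, OpenCV 4.12 (cv2) and the standard library are available. Lean on these libraries where they do the work, as an engineer would, in place of code of your own. Each camera call takes 0.05 s, during which the arm holds its last target. There are 200 camera calls.

## Working session

There is one attempt and no reset: what is moved stays moved. The work goes in short steps, Python scripts to look and compute and a shell command to move; the robot and the scene stay as the last step left them, time stands still between calls to the robot, and variables do not carry over. Pictures are saved under pics/ and viewed, about 8 in all and at most 12, crops included, and the job is handed in when it is done.

```bash
mkdir -p pics; ls; python3 - <<'E'
from plant import r
import cv2,numpy as np
for n in("scene","side"):
    p,d=r.capture(n); cv2.imwrite(f"pics/{n}0.png",p[...,::-1]); np.save(f"pics/{n}0.npy",d)
    i=r.camera_info(n); print(n,np.round(i["mtx"],1).tolist(),np.round(i["pose"],3).tolist())
s=r.get_state();print(s)
E
```

```text
pics
scene [[620.5, 0.0, 327.7], [0.0, 620.5, 232.4], [0.0, 0.0, 1.0]] [[0.388, 0.779, -0.492, 1.24], [0.922, -0.321, 0.218, -0.336], [0.012, -0.538, -0.843, 1.191], [0.0, 0.0, 0.0, 1.0]]
side [[620.9, 0.0, 315.8], [0.0, 620.9, 222.5], [0.0, 0.0, 1.0]] [[0.955, -0.168, 0.243, 0.279], [-0.296, -0.549, 0.782, -1.106], [0.002, -0.819, -0.574, 0.846], [0.0, 0.0, 0.0, 1.0]]
{'time_s': 0.1, 'joints': array([-5.36813542e+01,  2.05889527e+01,  6.40474263e-01, -1.75692573e-02,
       -7.01356537e+01, -1.65068184e+01]), 'qd': array([ 0.03408206, -0.13743443,  0.0886459 , -0.0345629 , -0.04149819,
        0.08135856]), 'joint_torque': array([-3.06886621e-03, -5.84163952e+01,  2.93751329e+01,  7.01552019e+00,
        1.01145194e-02, -5.74487035e-05]), 'tcp_pos': array([ 0.22861962, -0.6346728 ,  0.23670961]), 'eef_rot': array([ 1.79914642e+02, -8.07019960e-03, -1.60194149e+02]), 'contact_force': array([ 0.17019493,  0.30898907, -0.35601988]), 'moment': array([-0.03710489,  0.02469851,  0.01303183]), 'gripper_width': 0.08763832857562277}
```

View pics/scene0.png

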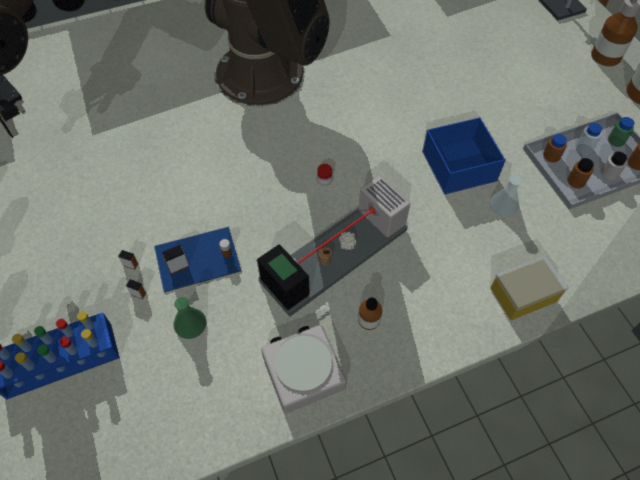

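View pics/side0.png

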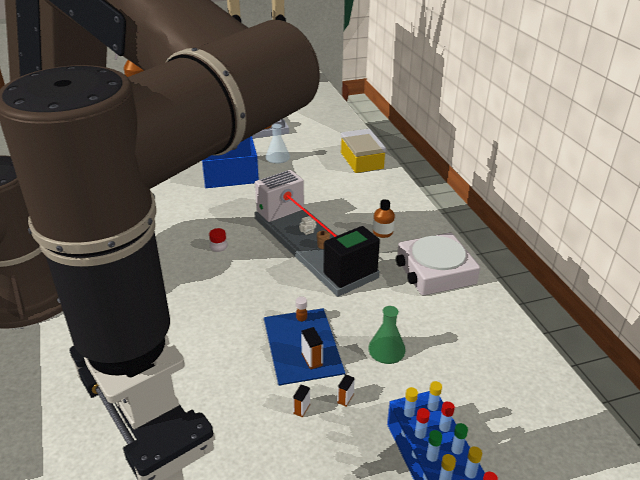

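The scene picture shows the photometer with its black detector at (283,277) and white lamp at (384,205). The red beam runs from (298,263) to (374,210), the wad is at (347,241) and the bung at (325,257). The tub is at (463,155).

There are three cuvette candidates: the one on the blue pad at (175,259), and two smaller ones on the bare bench at (128,260) and (136,289). The one on the pad is the largest and stands where the description says. The vial is beside it at (225,247). I'll measure and check it in one enlarged crop.

```bash
cat > h.py <<'E'
from plant import r
import cv2,numpy as np
def cloud(n,d):
    i=r.camera_info(n);K=np.array(i["mtx"]);T=np.array(i["pose"])
    v,u=np.mgrid[:480,:640]
    P=np.stack([(u-K[0,2])/K[0,0]*d,(v-K[1,2])/K[1,1]*d,d],-1)
    return P@T[:3,:3].T+T[:3,3]
def ray(n,uv,z):
    i=r.camera_info(n);K=np.array(i["mtx"]);T=np.array(i["pose"])
    w=T[:3,:3]@np.linalg.solve(K,[uv[0],uv[1],1]);return T[:3,3]+w*(z-T[2,3])/w[2]
def rect(P,m):
    q=P[m][:,:2].astype(np.float32);(c,s,a)=cv2.minAreaRect(q*1000);return np.round(c,1),np.round(s,1),round(a,1),int(m.sum())
E
python3 - <<'E'
from h import *
A=cv2.imread("pics/scene0.png");d=np.load("pics/scene0.npy");P=cloud("scene",d)
v,u=np.mgrid[:480,:640];Z=P[...,2]
def box(a,b,c,e,z0,z1):return (u>a)&(u<b)&(v>c)&(v<e)&(Z>z0)&(Z<z1)&(d>0)
def show(n,m):
    print(n,rect(P,m), "meanz",P[m][:,2].mean().round(4),"med",np.median(P[m],0).round(4))
print("bench z",np.median(Z[60:200,100:200]))
show("lamp top",box(350,415,170,240,.098,.112));show("det top",box(250,315,240,312,.098,.112))
show("stage",box(255,412,190,318,.015,.025))
show("tub",box(415,510,110,198,.07,.09))
show("cuv top",box(160,192,240,275,.06,.075))
show("cuv all",box(160,192,240,280,.015,.075))
show("vial top",box(215,235,235,262,.045,.06))
show("wad",box(337,358,230,252,.03,.065));show("bung top",box(315,335,243,268,.047,.058))
show("jar",box(312,336,160,188,.03,.05)); show("small1",box(118,138,248,270,.02,.07));show("small2",box(125,146,278,302,.02,.07))
H=A[...,::-1].astype(int);m=(H[...,0]>170)&(H[...,1]<80)&(H[...,2]<90)&(u>290)&(u<385)&(v>200)&(v<270)
ys,xs=np.nonzero(m);f=np.polyfit(xs,ys,1);x0,x1=xs.min(),xs.max()
a=ray("scene",(x0,np.polyval(f,x0)),.08);b=ray("scene",(x1,np.polyval(f,x1)),.08);print("beam",x0,x1,a,b,np.degrees(np.arctan2(*(b-a)[1::-1])))
B=cv2.imread("pics/side0.png")
c1=cv2.resize(A[225:310,110:245],None,fx=3,fy=3,interpolation=cv2.INTER_CUBIC);c2=cv2.resize(B[285:425,255:385],None,fx=3,fy=3,interpolation=cv2.INTER_CUBIC)
o=np.zeros((420,800,3),np.uint8);o[:255,:405]=c1;o[:420,410:800]=c2;cv2.imwrite("pics/crop1.png",o)
E
```

```text
bench z 0.0003824270783179262
lamp top (array([565.9,  94.7]), array([103. ,  64.4]), 14.6, 1081) meanz 0.1057 med [0.5698 0.0936 0.1058]
det top (array([ 647.5, -171.3]), array([101.6,  61. ]), 17.0, 1328) meanz 0.1055 med [ 0.6513 -0.1723  0.1056]
stage (array([606.6, -37.8]), array([114.1, 341.2]), 16.7, 3435) meanz 0.0203 med [ 0.6161 -0.0336  0.0204]
tub (array([525.5, 340.5]), array([144.5, 220.4]), 84.2, 781) meanz 0.0771 med [0.4973 0.3467 0.0775]
cuv top (array([ 504.3, -365.9]), array([30. , 40.4]), 5.5, 210) meanz 0.0651 med [ 0.5051 -0.3657  0.0653]
cuv all (array([ 504.3, -365.7]), array([30., 42.]), 5.5, 442) meanz 0.0509 med [ 0.5129 -0.3656  0.0584]
vial top (array([ 515.8, -258.7]), array([22.3, 20.5]), 17.4, 85) meanz 0.0519 med [ 0.5175 -0.2583  0.0522]
wad (array([603.2,  -7.1]), array([36.5, 34.6]), 57.1, 242) meanz 0.049 med [ 0.609  -0.0097  0.0497]
bung top (array([620.8, -68.3]), array([27.1, 31.9]), 54.2, 136) meanz 0.0525 med [ 0.6212 -0.0684  0.0527]
jar (array([403.6,  21.7]), array([33.1, 42.1]), 67.6, 184) meanz 0.039 med [0.4055 0.0211 0.0392]
small1 (array([ 457.8, -460.2]), array([32.5, 22.4]), 49.1, 187) meanz 0.0372 med [ 0.4603 -0.4597  0.0405]
small2 (array([ 534. , -461.8]), array([33.3, 19.4]), 43.7, 188) meanz 0.0382 med [ 0.5377 -0.4607  0.0413]Traceback (most recent call last):
  File "<stdin>", line 17, in <module>
    raise TypeError("expected non-empty vector for x")
TypeError: expected non-empty vector for x
```

```bash
python3 - <<'E'
from h import *
A=cv2.imread("pics/scene0.png");d=np.load("pics/scene0.npy");P=cloud("scene",d)
v,u=np.mgrid[:480,:640];Z=P[...,2];H=A[...,::-1].astype(int)
m=(u>415)&(u<510)&(v>110)&(v<198)&(Z>.074)&(Z<.086)&(d>0)&(H[...,2]>2*H[...,0])
n,l,st,_=cv2.connectedComponentsWithStats(m.astype(np.uint8));print(st[1:])
print("tub",rect(P,m&(P[...,1]<.42)))
m=(H[...,0]>120)&(H[...,0]>2*H[...,1])&(H[...,2]<100)&(u>296)&(u<378)&(v>205)&(v<268)&((u<318)|(u>335)|(v<252))
ys,xs=np.nonzero(m);f=np.polyfit(xs,ys,1);x0,x1=xs.min(),xs.max()
a=ray("scene",(x0,np.polyval(f,x0)),.08);b=ray("scene",(x1,np.polyval(f,x1)),.08);print("beam",len(xs),a,b,np.degrees(np.arctan2(*(b-a)[1::-1])))
B=cv2.imread("pics/side0.png")
c1=cv2.resize(A[225:310,110:245],None,fx=3,fy=3,interpolation=cv2.INTER_CUBIC);c2=cv2.resize(B[285:425,255:385],None,fx=3,fy=3,interpolation=cv2.INTER_CUBIC)
o=np.zeros((420,800,3),np.uint8);o[:255,:405]=c1;o[:420,410:800]=c2;cv2.imwrite("pics/crop1.png",o)
E
```

```text
[[427 118  78  58 502]
 [473 122   1   1   1]
 [487 167   1   1   1]
 [490 166   1   1   1]
 [445 170   1   1   1]]
tub (array([490.4, 343.1]), array([144.7, 147.8]), 85.4, 504)
beam 127 [ 0.63366312 -0.13280303  0.08      ] [0.57353437 0.0636709  0.08      ] 107.01617222396027
```

View pics/crop1.png

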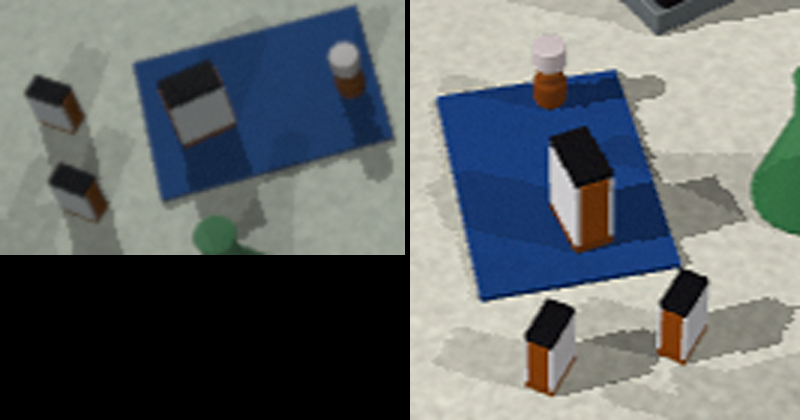

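The crop confirms the choice. The cuvette on the blue pad (side image about (312,348)) is clearly the largest; the two small ones stand on the bare bench. Its amber windows face ±y and its frosted faces ±x. Next I turn the jaws across the beam, to world yaw of about -73°.

```bash
cat >> h.py <<'E'
def go(x,y,z,yaw=None):
    s=r.get_state();p=s["tcp_pos"];w=np.radians(s["eef_rot"][2]);d=np.array([x,y,z])-p
    print("t",round(s["time_s"],2),"pos",p.round(4),"rot",s["eef_rot"].round(2),"w",round(s["gripper_width"],4),"F",s["contact_force"].round(1))
    t=[d[0]*np.cos(w)+d[1]*np.sin(w),d[0]*np.sin(w)-d[1]*np.cos(w),-d[2]]
    print("tool units total x,y,z",(np.array(t)/.025).round(2),"yaw", None if yaw is None else round(-((yaw-s["eef_rot"][2]+180)%360-180)/4,2))
E
python3 -m inch '[{"yaw":-1},{"yaw":-1},{"yaw":-1},{"yaw":-1},{"yaw":-1}]' 1 20
python3 -m inch '[{"yaw":-1},{"yaw":-1},{"yaw":-1},{"yaw":-1},{"yaw":-1}]'
python3 -c "from h import *;go(.603,-.007,.237,-73)"
```

```text
t 0.1 pos [ 0.2286 -0.6347  0.2367] rot [ 1.7991e+02 -1.0000e-02 -1.6019e+02] w 0.0876 F [ 0.2  0.3 -0.4]
tool units total x,y,z [-2.260e+01  1.855e+01 -1.000e-02] yaw -21.8validation failed for argument at $[0]...
validation failed for argument at $[0]...
```

```bash

python3 -m inch '[{"x":0,"y":0,"z":0,"yaw":-1},{"x":0,"y":0,"z":0,"yaw":-1},{"x":0,"y":0,"z":0,"yaw":-1},{"x":0,"y":0,"z":0,"yaw":-1},{"x":0,"y":0,"z":0,"yaw":-1}]' 1 20
python3 -c "from h import *;go(.603,-.007,.237,-73)"
```

```text
time_s: 0.52
tcp_pos: [0.2281, -0.6333, 0.2338]
eef_rot: [179.6, 0.1, -139.5]
contact_force: [-0.7, 0.2, 0.2]
gripper_width: 0.0875
t 0.52 pos [ 0.2281 -0.6333  0.2338] rot [ 1.7963e+02  1.0000e-01 -1.3950e+02] w 0.0875 F [-0.7  0.2  0.2]
tool units total x,y,z [-27.67   9.31  -0.13] yaw -16.62
```

```bash

python3 -m inch '[{"x":0,"y":0,"z":-0.05,"yaw":-1},{"x":0,"y":0,"z":-0.05,"yaw":-1},{"x":0,"y":0,"z":-0.05,"yaw":-1},{"x":0,"y":0,"z":-0.05,"yaw":-1},{"x":0,"y":0,"z":-0.05,"yaw":-1}]' >/dev/null
python3 -m inch '[{"x":0,"y":0,"z":-0.05,"yaw":-1},{"x":0,"y":0,"z":-0.05,"yaw":-1},{"x":0,"y":0,"z":-0.05,"yaw":-1},{"x":0,"y":0,"z":-0.05,"yaw":-1},{"x":0,"y":0,"z":-0.05,"yaw":-1}]' >/dev/null
python3 -m inch '[{"x":0,"y":0,"z":-0.05,"yaw":-1},{"x":0,"y":0,"z":-0.05,"yaw":-1},{"x":0,"y":0,"z":-0.05,"yaw":-1},{"x":0,"y":0,"z":-0.05,"yaw":-1},{"x":0,"y":0,"z":-0.05,"yaw":-0.9}]'
python3 -c "from h import *;go(.603,-.007,.237,-73)"
```

```text
time_s: 1.77
tcp_pos: [0.2266, -0.6294, 0.244]
eef_rot: [179.7, 1.3, -76.8]
contact_force: [-0.6, -0.0, -0.2]
gripper_width: 0.0879
t 1.77 pos [ 0.2266 -0.6294  0.244 ] rot [179.73   1.32 -76.84] w 0.0879 F [-0.6 -0.  -0.2]
tool units total x,y,z [-20.81 -20.33   0.28] yaw -0.96
```

```bash

python3 -m inch '[{"x":-1,"y":-1,"z":0,"yaw":-0.2},{"x":-1,"y":-1,"z":0,"yaw":-0.2},{"x":-1,"y":-1,"z":0,"yaw":-0.2},{"x":-1,"y":-1,"z":0,"yaw":0},{"x":-1,"y":-1,"z":0,"yaw":0}]'
python3 -m inch '[{"x":-1,"y":-1,"z":0,"yaw":0},{"x":-1,"y":-1,"z":0,"yaw":0},{"x":-1,"y":-1,"z":0,"yaw":0},{"x":-1,"y":-1,"z":0,"yaw":0},{"x":-1,"y":-1,"z":0,"yaw":0}]'
python3 -c "from h import *;go(.603,-.007,.237,-73)"
```

```text
time_s: 2.18
tcp_pos: [0.3138, -0.4755, 0.2414]
eef_rot: [179.6, 1.7, -74.6]
contact_force: [1.1, 0.3, -0.1]
gripper_width: 0.0876
time_s: 2.6
tcp_pos: [0.4026, -0.3131, 0.2427]
eef_rot: [179.5, 1.8, -74.7]
contact_force: [1.7, 0.1, -0.5]
gripper_width: 0.0874
t 2.6 pos [ 0.4026 -0.3131  0.2427] rot [179.47   1.83 -74.66] w 0.0874 F [ 1.7  0.1 -0.5]
tool units total x,y,z [ -9.69 -10.97   0.23] yaw -0.42
```

```bash

python3 -m inch '[{"x":-1,"y":-1,"z":0,"yaw":-0.1},{"x":-1,"y":-1,"z":0,"yaw":-0.1},{"x":-1,"y":-1,"z":0,"yaw":-0.1},{"x":-1,"y":-1,"z":0,"yaw":-0.1},{"x":-1,"y":-1,"z":0,"yaw":-0.1}]' >/dev/null
python3 -m inch '[{"x":-1,"y":-1,"z":0,"yaw":0},{"x":-1,"y":-1,"z":0,"yaw":0},{"x":-0.8,"y":-1,"z":0,"yaw":0},{"x":-0.5,"y":-1,"z":0,"yaw":0},{"x":0,"y":0,"z":0,"yaw":0}]' >/dev/null
python3 - <<'E'
from h import *
i=r.camera_info("wrist");p,d=r.capture("wrist");cv2.imwrite("pics/w1.png",p[...,::-1]);np.save("pics/w1.npy",d);np.save("pics/w1T.npy",i["pose"])
go(.603,-.007,.237,-73)
E
```

```text
t 3.48 pos [ 0.562  -0.0297  0.2463] rot [179.44   1.98 -72.28] w 0.088 F [-0.8 -0.3  0.3]
tool units total x,y,z [-0.37 -1.84  0.37] yaw 0.18
```

View pics/w1.png

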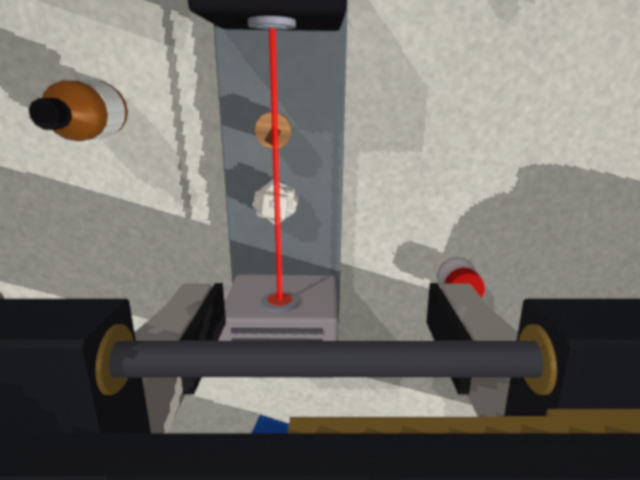

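The wrist view shows the wad at (276,202), the bung at (273,130), the beam along column ~275 and the jar at (460,280). I'll locate the rubbish and the beam from here.

```bash
python3 - <<'E'
from h import *
d=np.load("pics/w1.npy");P=cloud("wrist",d);Z=P[...,2];A=cv2.imread("pics/w1.png")[...,::-1].astype(int)
v,u=np.mgrid[:480,:640]
def bx(a,b,c,e,lo,hi):return (u>a)&(u<b)&(v>c)&(v<e)&(Z>lo)&(Z<hi)&(d>0)
for n,m in(("wad",bx(250,302,175,230,.028,.07)),("bung",bx(250,295,108,152,.044,.07)),("stage",bx(215,345,30,275,.012,.027))):
    print(n,rect(P,m),np.median(P[m],0).round(4))
m=(A[...,0]>180)&(A[...,1]<80)&(v>40)&(v<290)&(abs(u-277)<12)
f=np.polyfit(v[m],u[m],1)
for q in(40,160,290):print("beam",ray("wrist",(np.polyval(f,q),q),.08).round(4))
go(.603,-.007,.237,-73)
E
```

```text
wad (array([601. ,  -6.9]), array([38.2, 34.4]), 54.1, 1118) [ 0.6019 -0.0104  0.0497]
bung (array([618.4, -67.7]), array([29. , 28.9]), 38.6, 809) [ 0.6202 -0.0678  0.0524]
stage (array([604.3, -37. ]), array([110.3, 222.6]), 17.1, 25764) [ 0.6052 -0.0547  0.0204]
beam [ 0.6323 -0.1311  0.08  ]
beam [ 0.608  -0.0514  0.08  ]
beam [0.5756 0.0552 0.08  ]
t 3.48 pos [ 0.562  -0.0297  0.2463] rot [179.44   1.98 -72.28] w 0.088 F [-0.8 -0.3  0.3]
tool units total x,y,z [-0.37 -1.84  0.37] yaw 0.18
```

```bash
cat >> h.py <<'E'
from scipy.spatial.transform import Rotation as Ro
def go(x,y,z,yaw=None):
    s=r.get_state();p=s["tcp_pos"];R=Ro.from_euler("xyz",s["eef_rot"],degrees=True)
    print("t",round(s["time_s"],2),"pos",p.round(4),"rot",s["eef_rot"].round(2),"w",round(s["gripper_width"],4),"F",s["contact_force"].round(1))
    print("units x,y,z",(R.inv().apply(np.array([x,y,z])-p)/.025).round(2),"yaw", None if yaw is None else round(-((yaw-s["eef_rot"][2]+180)%360-180)/4,2))
if __name__=="__main__":
    import sys;go(*map(float,sys.argv[1:]))
E
python3 -m inch '[{"x":-0.2,"y":-0.7,"z":0.6,"yaw":0.05},{"x":-0.1,"y":-0.7,"z":0.6,"yaw":0.05},{"x":0,"y":-0.3,"z":0.7,"yaw":0.05},{"x":0,"y":0,"z":0.7,"yaw":0.05},{"x":0,"y":0,"z":0,"yaw":0}]'
python3 h.py .601 -.007 .037 -73
```

```text
time_s: 3.9
tcp_pos: [0.5988, -0.0082, 0.1791]
eef_rot: [179.4, 2.0, -73.1]
contact_force: [0.0, -0.3, -1.3]
gripper_width: 0.0875
t 3.9 pos [ 0.5988 -0.0082  0.1791] rot [179.41   1.99 -73.11] w 0.0875 F [ 0.  -0.3 -1.3]
units x,y,z [ 0.18 -0.16  5.68] yaw -0.03
```

```bash

python3 -m inch '[{"x":0.06,"y":-0.08,"z":0.9,"yaw":0},{"x":0.06,"y":-0.08,"z":0.9,"yaw":0},{"x":0.06,"y":0,"z":0.9,"yaw":0},{"x":0,"y":0,"z":0.9,"yaw":0},{"x":0,"y":0,"z":0,"yaw":0}]' >/dev/null
python3 h.py .601 -.007 .037 -73
```

```text
t 4.32 pos [ 0.6018 -0.0123  0.0902] rot [179.55   1.92 -73.21] w 0.0875 F [-0.3 -0.4 -1. ]
units x,y,z [-0.14 -0.05  2.13] yaw -0.05
```

```bash

python3 -m inch '[{"x":-0.1,"y":-0.03,"z":0.6,"yaw":0},{"x":-0.07,"y":-0.03,"z":0.6,"yaw":0},{"x":-0.03,"y":0,"z":0.5,"yaw":0},{"x":0,"y":0,"z":0.3,"yaw":0},{"x":0,"y":0,"z":0,"yaw":0}]' >/dev/null
python3 h.py .601 -.007 .037 -73
```

```text
t 4.73 pos [ 0.6029 -0.0078  0.0454] rot [179.82   1.82 -73.24] w 0.0873 F [ 0.  -0.4 -0.8]
units x,y,z [-0.04  0.06  0.34] yaw -0.06
```

```bash

python3 -m inch '[{"x":0,"y":0.04,"z":0.35,"yaw":0},{"x":0,"y":0,"z":0,"yaw":0}]' 
python3 -m inch '[{"x":0,"y":0,"z":0,"yaw":0},{"x":0,"y":0,"z":0,"yaw":0},{"x":0,"y":0,"z":0,"yaw":0},{"x":0,"y":0,"z":0,"yaw":0},{"x":0,"y":0,"z":0,"yaw":0}]' -1 8
python3 -m inch '[{"x":0,"y":0,"z":0,"yaw":0},{"x":0,"y":0,"z":0,"yaw":0},{"x":0,"y":0,"z":0,"yaw":0}]'
python3 h.py .601 -.007 .037 -73
```

```text
time_s: 4.9
tcp_pos: [0.6025, -0.008, 0.0377]
eef_rot: [179.9, 1.8, -73.2]
contact_force: [-1.0, 0.1, -0.1]
gripper_width: 0.0875
time_s: 5.32
tcp_pos: [0.6039, -0.008, 0.04]
eef_rot: [-179.9, 1.8, -73.2]
contact_force: [-0.2, 0.3, -0.5]
gripper_width: 0.0596
time_s: 5.57
tcp_pos: [0.6042, -0.0079, 0.0405]
eef_rot: [-179.9, 1.8, -73.2]
contact_force: [-0.2, 1.0, -0.1]
gripper_width: 0.0409
t 5.57 pos [ 0.6042 -0.0079  0.0405] rot [-179.86    1.77  -73.19] w 0.0409 F [-0.2  1.  -0.1]
units x,y,z [-0.07  0.11  0.14] yaw -0.05
```

```bash

python3 -m inch '[{"x":0,"y":0,"z":0.05,"yaw":0},{"x":0,"y":0,"z":0.05,"yaw":0},{"x":0,"y":0,"z":0.03,"yaw":0},{"x":0,"y":0,"z":0,"yaw":0},{"x":0,"y":0,"z":0,"yaw":0}]' -1 15
python3 -m inch '[{"x":0,"y":0,"z":-0.6,"yaw":0},{"x":0,"y":0,"z":-0.8,"yaw":0},{"x":0,"y":0,"z":-1,"yaw":0},{"x":0,"y":0,"z":-1,"yaw":0},{"x":0,"y":0,"z":-1,"yaw":0}]'
python3 h.py .490 .343 .19 -73
```

```text
time_s: 5.98
tcp_pos: [0.6044, -0.0078, 0.0408]
eef_rot: [-179.8, 1.7, -73.1]
contact_force: [0.6, 0.7, -0.7]
gripper_width: 0.0406
time_s: 6.4
tcp_pos: [0.6005, -0.0119, 0.1465]
eef_rot: [179.4, 1.8, -73.2]
contact_force: [-0.7, 0.3, -0.4]
gripper_width: 0.0407
t 6.4 pos [ 0.6005 -0.0119  0.1465] rot [179.37   1.82 -73.2 ] w 0.0407 F [-0.7  0.3 -0.4]
units x,y,z [-14.91   0.14  -1.27] yaw -0.05
```

```bash

python3 -m inch '[{"x":-0.8,"y":0,"z":-0.4,"yaw":0},{"x":-1,"y":0,"z":-0.4,"yaw":0},{"x":-1,"y":0,"z":-0.4,"yaw":0},{"x":-1,"y":0,"z":0,"yaw":0},{"x":-1,"y":0,"z":0,"yaw":0}]' >/dev/null
python3 -m inch '[{"x":-1,"y":0,"z":0,"yaw":0},{"x":-1,"y":0,"z":0,"yaw":0},{"x":-1,"y":0,"z":0,"yaw":0},{"x":-1,"y":0,"z":0,"yaw":0},{"x":-1,"y":0,"z":0,"yaw":0}]' >/dev/null
python3 h.py .490 .343 .12 -73
```

```text
t 7.23 pos [0.5317 0.2277 0.1916] rot [179.96   1.8  -73.62] w 0.0406 F [0.2 0.7 0.1]
units x,y,z [-4.8   0.3   3.02] yaw -0.16
```

```bash

python3 -m inch '[{"x":-1,"y":0.05,"z":0.2,"yaw":0},{"x":-1,"y":0.1,"z":0.6,"yaw":0},{"x":-1,"y":0.1,"z":0.8,"yaw":0},{"x":-1,"y":0.1,"z":0.8,"yaw":0},{"x":-0.6,"y":0,"z":0.6,"yaw":0}]' >/dev/null
python3 h.py .490 .343 .105 -73
```

```text
t 7.65 pos [0.4895 0.3466 0.1219] rot [-179.55    2.05  -73.53] w 0.0407 F [ 0.8  0.  -0.2]
units x,y,z [0.17 0.03 0.67] yaw -0.13
```

```bash

python3 -m inch '[{"x":0.1,"y":0,"z":0.4,"yaw":0},{"x":0.05,"y":0,"z":0.2,"yaw":0},{"x":0,"y":0,"z":0,"yaw":0}]'
python3 -m inch '[{"x":0,"y":0,"z":0,"yaw":0},{"x":0,"y":0,"z":0,"yaw":0},{"x":0,"y":0,"z":0,"yaw":0},{"x":0,"y":0,"z":0,"yaw":0},{"x":0,"y":0,"z":0,"yaw":0}]' 1 8
python3 -m inch '[{"x":0.3,"y":0,"z":-1,"yaw":0},{"x":1,"y":0,"z":-1,"yaw":0},{"x":1,"y":0,"z":-1,"yaw":0},{"x":1,"y":0,"z":0,"yaw":0},{"x":1,"y":0,"z":0,"yaw":0}]'
python3 - <<'E'
from h import *
p,d=r.capture("scene");cv2.imwrite("pics/s2.png",cv2.resize(p[100:290,230:520,::-1],None,fx=2,fy=2))
go(.618,-.068,.18,-73)
E
```

```text
time_s: 7.9
tcp_pos: [0.4878, 0.3453, 0.1016]
eef_rot: [-179.8, 1.9, -73.3]
contact_force: [0.9, -0.0, -0.1]
gripper_width: 0.0404
time_s: 8.32
tcp_pos: [0.4901, 0.3434, 0.1042]
eef_rot: [-179.7, 2.0, -73.5]
contact_force: [-0.4, -0.7, -1.3]
gripper_width: 0.0686
time_s: 8.73
tcp_pos: [0.5222, 0.2371, 0.1806]
eef_rot: [-179.5, 2.0, -73.2]
contact_force: [0.5, 0.0, -0.2]
gripper_width: 0.0873
t 8.78 pos [0.5232 0.2339 0.1812] rot [-179.46    1.92  -73.3 ] w 0.0876 F [ 0.2 -2.3  1.7]
units x,y,z [12.65 -0.17 -0.38] yaw -0.08
```

View pics/s2.png

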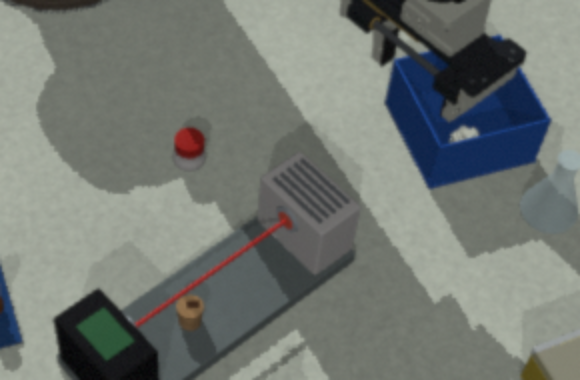

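The wad is in the tub (crop (464,132)). The bung still stands on the stage at crop (190,311), so I fetch it next.

```bash

python3 -m inch '[{"x":1,"y":0,"z":0,"yaw":0},{"x":1,"y":0,"z":0,"yaw":0},{"x":1,"y":0,"z":0,"yaw":0},{"x":1,"y":0,"z":0,"yaw":0},{"x":1,"y":0,"z":0,"yaw":0}]' >/dev/null
python3 -m inch '[{"x":1,"y":0,"z":0,"yaw":0},{"x":1,"y":0,"z":0,"yaw":0},{"x":1,"y":0,"z":0,"yaw":0},{"x":1,"y":0,"z":0,"yaw":0},{"x":1,"y":0,"z":0,"yaw":0}]' >/dev/null
python3 -m inch '[{"x":0.8,"y":0,"z":0,"yaw":0},{"x":0.4,"y":0,"z":0,"yaw":0},{"x":0,"y":0,"z":0,"yaw":0}]' >/dev/null
python3 h.py .618 -.068 .037 -73
```

```text
t 9.87 pos [ 0.6089 -0.0514  0.1797] rot [-178.56    2.04  -73.59] w 0.0875 F [-0.6  0.2 -1.1]
units x,y,z [ 0.94 -0.02  5.68] yaw -0.15
```

```bash

python3 -m inch '[{"x":0.4,"y":0,"z":0.9,"yaw":0},{"x":0.3,"y":0,"z":0.9,"yaw":0},{"x":0.1,"y":0,"z":0.9,"yaw":0},{"x":0,"y":0,"z":0.8,"yaw":0},{"x":0,"y":0,"z":0,"yaw":0}]' >/dev/null
python3 h.py .618 -.068 .038 -73
```

```text
t 10.28 pos [ 0.6181 -0.0663  0.0927] rot [-178.07    1.99  -73.69] w 0.0878 F [-0.9 -0.1  0.2]
units x,y,z [0.14 0.1  2.18] yaw -0.17
```

```bash

python3 -m inch '[{"x":0.03,"y":0.05,"z":0.6,"yaw":0},{"x":0.03,"y":0.03,"z":0.6,"yaw":0},{"x":0,"y":0,"z":0.5,"yaw":0},{"x":0,"y":0,"z":0.3,"yaw":0},{"x":0,"y":0,"z":0,"yaw":0}]' >/dev/null
python3 h.py .618 -.068 .038 -73
```

```text
t 10.7 pos [ 0.6197 -0.0631  0.0451] rot [-177.84    1.92  -73.51] w 0.088 F [-0.7  0.2  0.4]
units x,y,z [0.18 0.13 0.27] yaw -0.13
```

```bash

python3 -m inch '[{"x":0.15,"y":0.1,"z":0.3,"yaw":0},{"x":0.03,"y":0,"z":0,"yaw":0},{"x":0,"y":0,"z":0,"yaw":0}]'
python3 -m inch '[{"x":0,"y":0,"z":0,"yaw":0},{"x":0,"y":0,"z":0,"yaw":0},{"x":0,"y":0,"z":0,"yaw":0},{"x":0,"y":0,"z":0,"yaw":0},{"x":0,"y":0,"z":0,"yaw":0}]' -1 8
python3 -m inch '[{"x":0,"y":0,"z":0.02,"yaw":0},{"x":0,"y":0,"z":0,"yaw":0},{"x":0,"y":0,"z":0,"yaw":0},{"x":0,"y":0,"z":0,"yaw":0},{"x":0,"y":0,"z":0,"yaw":0}]'
python3 -m inch '[{"x":0,"y":0,"z":0,"yaw":0},{"x":0,"y":0,"z":0,"yaw":0},{"x":0,"y":0,"z":0,"yaw":0}]' -1 12
python3 h.py .618 -.068 .038 -73
```

```text
time_s: 10.95
tcp_pos: [0.62, -0.0675, 0.0387]
eef_rot: [-177.7, 1.9, -73.4]
contact_force: [-0.0, 0.1, 0.1]
gripper_width: 0.0877
time_s: 11.37
tcp_pos: [0.6212, -0.0677, 0.0408]
eef_rot: [-177.5, 1.8, -73.4]
contact_force: [-0.1, -0.2, -0.1]
gripper_width: 0.0598
time_s: 11.78
tcp_pos: [0.6213, -0.0677, 0.0406]
eef_rot: [-177.5, 1.8, -73.4]
contact_force: [0.3, 0.4, 0.0]
gripper_width: 0.0288
time_s: 12.03
tcp_pos: [0.6213, -0.0677, 0.0405]
eef_rot: [-177.5, 1.8, -73.4]
contact_force: [0.2, 0.1, 0.7]
gripper_width: 0.0287
t 12.03 pos [ 0.6213 -0.0677  0.0405] rot [-177.51    1.84  -73.43] w 0.0287 F [0.2 0.1 0.7]
units x,y,z [-0.02  0.14  0.1 ] yaw -0.11
```

```bash

python3 -m inch '[{"x":0,"y":0,"z":-0.6,"yaw":0},{"x":0,"y":0,"z":-1,"yaw":0},{"x":0,"y":0,"z":-1,"yaw":0},{"x":0,"y":0,"z":-1,"yaw":0},{"x":-0.5,"y":0,"z":-1,"yaw":0}]'
python3 -m inch '[{"x":-1,"y":0,"z":-0.8,"yaw":0},{"x":-1,"y":0,"z":-0.2,"yaw":0},{"x":-1,"y":0,"z":0,"yaw":0},{"x":-1,"y":0,"z":0,"yaw":0},{"x":-1,"y":0,"z":0,"yaw":0}]' >/dev/null
python3 -m inch '[{"x":-1,"y":0,"z":0,"yaw":0},{"x":-1,"y":0,"z":0,"yaw":0},{"x":-1,"y":0,"z":0,"yaw":0},{"x":-1,"y":0,"z":0,"yaw":0},{"x":-1,"y":0,"z":0,"yaw":0}]'
python3 h.py .485 .343 .105 -73
```

```text
time_s: 12.45
tcp_pos: [0.6097, -0.0621, 0.152]
eef_rot: [-178.3, 2.0, -73.6]
contact_force: [1.5, 0.6, 0.0]
gripper_width: 0.0285
time_s: 13.28
tcp_pos: [0.5388, 0.1837, 0.1962]
eef_rot: [-177.5, 2.0, -73.9]
contact_force: [-0.1, 0.1, -0.1]
gripper_width: 0.0283
t 13.28 pos [0.5388 0.1837 0.1962] rot [-177.55    1.96  -73.9 ] w 0.0283 F [-0.1  0.1 -0.1]
units x,y,z [-6.59  0.47  3.86] yaw -0.23
```

```bash

python3 -m inch '[{"x":-1,"y":0.1,"z":0,"yaw":0},{"x":-1,"y":0.1,"z":0.2,"yaw":0},{"x":-1,"y":0.1,"z":0.4,"yaw":0},{"x":-1,"y":0.1,"z":0.7,"yaw":0},{"x":-1,"y":0.1,"z":0.7,"yaw":0}]' >/dev/null
python3 -m inch '[{"x":-0.8,"y":0,"z":0.7,"yaw":0},{"x":-0.3,"y":0,"z":0.6,"yaw":0},{"x":0,"y":0,"z":0.2,"yaw":0},{"x":0,"y":0,"z":0,"yaw":0}]'
python3 h.py .485 .343 .105 -73
```

```text
time_s: 14.03
tcp_pos: [0.4831, 0.3433, 0.1134]
eef_rot: [-177.2, 2.1, -73.6]
contact_force: [-0.9, 0.5, 0.7]
gripper_width: 0.0288
t 14.03 pos [0.4831 0.3433 0.1134] rot [-177.19    2.13  -73.55] w 0.0288 F [-0.9  0.5  0.7]
units x,y,z [ 0.05 -0.05  0.34] yaw -0.14
```

```bash

python3 -m inch '[{"x":0,"y":0,"z":0.3,"yaw":0},{"x":0,"y":0,"z":0,"yaw":0},{"x":0,"y":0,"z":0,"yaw":0},{"x":0,"y":0,"z":0,"yaw":0},{"x":0,"y":0,"z":0,"yaw":0}]' 1 8 >/dev/null
python3 -m inch '[{"x":0,"y":0,"z":-0.6,"yaw":0},{"x":0,"y":0,"z":-1,"yaw":0},{"x":0.8,"y":0,"z":-1,"yaw":0},{"x":1,"y":0,"z":-1,"yaw":0},{"x":1,"y":0,"z":-0.8,"yaw":0}]'
python3 -m inch '[{"x":1,"y":0,"z":0,"yaw":0},{"x":1,"y":0,"z":0,"yaw":0},{"x":1,"y":0,"z":0,"yaw":0},{"x":1,"y":0,"z":0,"yaw":0},{"x":1,"y":0,"z":0,"yaw":0}]'
python3 - <<'E'
from h import *
p,d=r.capture("scene");cv2.imwrite("pics/s3.png",cv2.resize(p[100:290,230:520,::-1],None,fx=2,fy=2))
go(.504,-.366,.22,-84.5)
E
```

```text
time_s: 14.87
tcp_pos: [0.4998, 0.267, 0.2166]
eef_rot: [-177.3, 2.0, -73.6]
contact_force: [1.1, 0.1, 1.1]
gripper_width: 0.086
time_s: 15.28
tcp_pos: [0.5393, 0.1423, 0.2235]
eef_rot: [-176.3, 2.4, -73.5]
contact_force: [0.9, -0.1, -0.8]
gripper_width: 0.0875
t 15.33 pos [0.5397 0.1391 0.2233] rot [-176.35    2.32  -73.6 ] w 0.0879 F [ 0.6 -2.5  0.1]
units x,y,z [18.97  7.02 -1.09] yaw 2.72
```

View pics/s3.png

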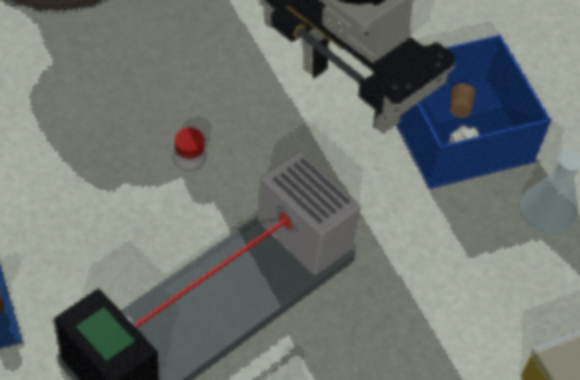

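Both pieces are in the tub (bung at crop (462,100), wad at (464,132)) and the stage is clear. Now on to the cuvette.

```bash

python3 -m inch '[{"x":1,"y":0.38,"z":0,"yaw":0.15},{"x":1,"y":0.38,"z":0,"yaw":0.15},{"x":1,"y":0.38,"z":0,"yaw":0.15},{"x":1,"y":0.38,"z":0,"yaw":0.15},{"x":1,"y":0.38,"z":0,"yaw":0.15}]' >/dev/null
python3 -m inch '[{"x":1,"y":0.38,"z":0,"yaw":0.15},{"x":1,"y":0.38,"z":0,"yaw":0.15},{"x":1,"y":0.38,"z":0,"yaw":0.15},{"x":1,"y":0.38,"z":0,"yaw":0.15},{"x":1,"y":0.38,"z":0,"yaw":0.15}]'
python3 h.py .504 -.33 .22 -84.5
```

```text
time_s: 16.17
tcp_pos: [0.5056, -0.1386, 0.2127]
eef_rot: [-175.8, 2.8, -80.0]
contact_force: [0.6, -0.0, 0.9]
gripper_width: 0.0878
t 16.17 pos [ 0.5056 -0.1386  0.2127] rot [-175.8     2.76  -79.98] w 0.0878 F [ 0.6 -0.   0.9]
units x,y,z [ 7.5   1.34 -0.76] yaw 1.13
```

```bash

python3 -m inch '[{"x":1,"y":0.2,"z":0,"yaw":0.2},{"x":1,"y":0.2,"z":0,"yaw":0.2},{"x":1,"y":0.2,"z":-0.2,"yaw":0.2},{"x":1,"y":0.2,"z":-0.2,"yaw":0.2},{"x":1,"y":0.2,"z":-0.2,"yaw":0.2}]' >/dev/null
python3 -m inch '[{"x":0.5,"y":0.1,"z":-0.2,"yaw":0.1},{"x":0,"y":0,"z":0,"yaw":0},{"x":0,"y":0,"z":0,"yaw":0}]'
python3 - <<'E'
from h import *
i=r.camera_info("wrist");p,d=r.capture("wrist");cv2.imwrite("pics/w2.png",p[...,::-1]);np.save("pics/w2.npy",d)
go(.504,-.366,.22,-84.5)
E
```

```text
time_s: 16.83
tcp_pos: [0.4921, -0.2937, 0.2285]
eef_rot: [-175.7, 3.0, -85.1]
contact_force: [-0.2, -0.6, -0.4]
gripper_width: 0.0876
t 16.88 pos [ 0.4922 -0.2935  0.2286] rot [-175.65    2.94  -85.09] w 0.0877 F [0.7 0.4 0.5]
units x,y,z [ 2.95 -0.21  0.21] yaw -0.15
```

View pics/w2.png

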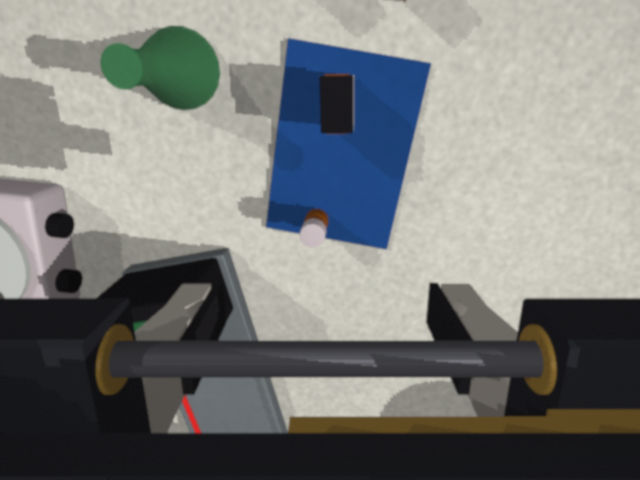

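The wrist view shows the cuvette cap at (338,104), nearly in line with the jaws, and the vial at (314,228). The detector is at lower left. I'll measure the cap.

```bash
python3 - <<'E'
from h import *
d=np.load("pics/w2.npy");P=cloud("wrist",d);Z=P[...,2];v,u=np.mgrid[:480,:640];A=cv2.imread("pics/w2.png")
for lo in(.058,.061,.063):
    m=(u>305)&(u<370)&(v>60)&(v<145)&(Z>lo)&(Z<.072)&(d>0)
    print(rect(P,m),np.median(P[m],0).round(4))
m=(A.max(2)<60)&(u>305)&(u<370)&(v>60)&(v<145)
n,l,st,c=cv2.connectedComponentsWithStats(m.astype(np.uint8));k=1+np.argmax(st[1:,4]);m=l==k
cn=cv2.findContours(m.astype(np.uint8),0,2)[0][0];b=cv2.boxPoints(cv2.minAreaRect(cn))
W=np.array([ray("wrist",q,.065) for q in b]);print(st[k],W.round(4),W.mean(0).round(4))
e=W[1:]-W[:-1];print(np.linalg.norm(e,axis=1),np.degrees(np.arctan2(e[:,1],e[:,0])))
s=r.get_state();R=Ro.from_euler("xyz",s["eef_rot"],degrees=True);print("tool axes",R.as_matrix().round(3).tolist())
print("grasp pt offset world",R.apply([0,0,-.008]))
go(.504,-.366,.034,-84.5)
E
```

```text
(array([ 504.1, -364.6]), array([23.6, 42.1]), 6.0, 1951) [ 0.5039 -0.3656  0.0656]
(array([ 504.1, -364.7]), array([23.6, 39.8]), 5.9, 1913) [ 0.5039 -0.3653  0.0656]
(array([ 504.1, -364.7]), array([23.6, 39.8]), 5.9, 1913) [ 0.5039 -0.3653  0.0656]
[ 320   75   32   58 1775] [[ 0.514  -0.3447  0.065 ]
 [ 0.517  -0.384   0.065 ]
 [ 0.4952 -0.3858  0.065 ]
 [ 0.4912 -0.3468  0.065 ]] [ 0.5043 -0.3653  0.065 ]
[0.03941983 0.02186273 0.03920626] [ -85.60178681 -175.33117391   95.94875879]
tool axes [[0.085, -0.994, 0.071], [-0.995, -0.081, 0.057], [-0.051, -0.076, -0.996]]
grasp pt offset world [-0.00056963 -0.00045996  0.00796643]
t 16.88 pos [ 0.4922 -0.2935  0.2286] rot [-175.65    2.94  -85.09] w 0.0877 F [0.7 0.4 0.5]
units x,y,z [3.33 0.36 7.62] yaw -0.15
```

```bash

python3 -m inch '[{"x":0.7,"y":0.05,"z":0,"yaw":0},{"x":1,"y":0.1,"z":0.5,"yaw":-0.1},{"x":0.8,"y":0.1,"z":0.6,"yaw":-0.1},{"x":0.4,"y":0.05,"z":0.7,"yaw":0},{"x":0.1,"y":0,"z":0.7,"yaw":0}]'
python3 -m inch '[{"x":0,"y":0,"z":0.5,"yaw":0},{"x":0,"y":0,"z":0,"yaw":0}]'
python3 h.py .504 -.365 .032 -84.3
```

```text
time_s: 17.3
tcp_pos: [0.4999, -0.3642, 0.1665]
eef_rot: [-175.0, 2.6, -83.8]
contact_force: [0.2, -0.9, 0.6]
gripper_width: 0.0875
time_s: 17.47
tcp_pos: [0.4997, -0.3616, 0.1496]
eef_rot: [-175.2, 2.8, -83.8]
contact_force: [-1.6, -0.1, -0.5]
gripper_width: 0.0876
t 17.47 pos [ 0.4997 -0.3616  0.1496] rot [-175.22    2.76  -83.79] w 0.0876 F [-1.6 -0.1 -0.5]
units x,y,z [0.38 0.24 4.69] yaw 0.13
```

The tool tilt has crept up to about 5.5°. With plenty of time left, I'll try a small fore-and-aft movement here to see which moves change it.

```bash

python3 -m inch '[{"x":0,"y":-1,"z":0,"yaw":0},{"x":0,"y":-1,"z":0,"yaw":0},{"x":0,"y":-1,"z":0,"yaw":0},{"x":0,"y":-1,"z":0,"yaw":0},{"x":0,"y":0,"z":0,"yaw":0}]' | grep -E "tcp|rot"
python3 -m inch '[{"x":0,"y":0.3,"z":0,"yaw":0},{"x":0,"y":0.3,"z":0,"yaw":0},{"x":0,"y":0.3,"z":0,"yaw":0},{"x":0,"y":0.3,"z":0,"yaw":0},{"x":0,"y":0,"z":0,"yaw":0}]'| grep -E "tcp|rot"
python3 -m inch '[{"x":0,"y":1,"z":0,"yaw":0},{"x":0,"y":1,"z":0,"yaw":0},{"x":0,"y":1,"z":0,"yaw":0},{"x":0,"y":0,"z":0,"yaw":0},{"x":0,"y":0,"z":0,"yaw":0}]'| grep -E "tcp|rot"
python3 -m inch '[{"x":0,"y":0,"z":-1,"yaw":0},{"x":0,"y":0,"z":-1,"yaw":0},{"x":0,"y":0,"z":-1,"yaw":0},{"x":0,"y":0,"z":0,"yaw":0},{"x":0,"y":0,"z":0,"yaw":0}]'| grep -E "tcp|rot"
```

```text
tcp_pos: [0.6022, -0.3461, 0.1613]
eef_rot: [-175.2, 2.8, -83.6]
tcp_pos: [0.5693, -0.3464, 0.1606]
eef_rot: [-175.2, 2.8, -83.3]
tcp_pos: [0.4879, -0.3558, 0.1557]
eef_rot: [-175.1, 2.7, -83.5]
tcp_pos: [0.48, -0.3609, 0.2341]
eef_rot: [-175.1, 2.7, -83.7]
```

Those moves leave the tilt unchanged at about 5.5°, which is inside the 10° limit. I go on with the descent.

```bash

python3 h.py .504 -.365 .15 -84.3
python3 -m inch '[{"x":0.1,"y":-0.4,"z":0.6,"yaw":0},{"x":0.1,"y":-0.4,"z":0.8,"yaw":0},{"x":0,"y":0,"z":0.8,"yaw":0.1},{"x":0,"y":0,"z":0.7,"yaw":0},{"x":0,"y":0,"z":0,"yaw":0}]' >/dev/null
python3 h.py .504 -.365 .032 -84.3
```

```text
t 19.13 pos [ 0.48   -0.3609  0.2341] rot [-175.1     2.69  -83.65] w 0.0875 F [ 0.1  0.2 -1.6]
units x,y,z [ 0.43 -0.64  3.42] yaw 0.16
t 19.55 pos [ 0.5094 -0.3607  0.1633] rot [-174.75    2.51  -84.11] w 0.0878 F [-1.2  0.  -0.2]
units x,y,z [0.38 0.71 5.2 ] yaw 0.05
```

```bash

python3 -m inch '[{"x":0.1,"y":0.25,"z":0.5,"yaw":0},{"x":0.1,"y":0.15,"z":0.7,"yaw":0},{"x":0.1,"y":0.1,"z":0.6,"yaw":0},{"x":0,"y":0.05,"z":0.4,"yaw":0},{"x":0,"y":0,"z":0,"yaw":0}]' >/dev/null
python3 h.py .504 -.365 .032 -84.3
```

```text
t 19.97 pos [ 0.5018 -0.3672  0.1059] rot [-174.8     2.45  -84.03] w 0.0875 F [-1.2 -0.1  0.6]
units x,y,z [0.05 0.17 2.95] yaw 0.07
```

```bash

python3 -m inch '[{"x":0,"y":0.05,"z":0.6,"yaw":0},{"x":0,"y":0.05,"z":0.6,"yaw":0},{"x":0,"y":0.05,"z":0.5,"yaw":0},{"x":0,"y":0.02,"z":0.4,"yaw":0},{"x":0,"y":0,"z":0,"yaw":0}]' >/dev/null
python3 h.py .504 -.365 .032 -84.3
```

```text
t 20.38 pos [ 0.5052 -0.3663  0.0564] rot [-174.54    2.23  -83.95] w 0.0878 F [-0.9  0.3 -0.9]
units x,y,z [-0.02  0.14  0.97] yaw 0.09
```

```bash

python3 -m inch '[{"x":0,"y":0.05,"z":0.4,"yaw":0},{"x":0,"y":0.05,"z":0.3,"yaw":0},{"x":0,"y":0,"z":0.2,"yaw":0},{"x":0,"y":0,"z":0,"yaw":0},{"x":0,"y":0,"z":0,"yaw":0}]' 
python3 - <<'E'
from h import *
p,d=r.capture("side");cv2.imwrite("pics/s4.png",cv2.resize(p[260:420,220:420,::-1],None,fx=3,fy=3,interpolation=2))
go(.504,-.365,.032,-84.3)
E
```

```text
time_s: 20.8
tcp_pos: [0.5065, -0.3662, 0.0344]
eef_rot: [-174.4, 2.1, -83.9]
contact_force: [-0.4, 0.7, 0.1]
gripper_width: 0.0873
t 20.85 pos [ 0.5065 -0.3661  0.0344] rot [-174.39    2.11  -83.9 ] w 0.0875 F [0.4 0.1 0.4]
units x,y,z [-0.05  0.11  0.09] yaw 0.1
```

View pics/s4.png

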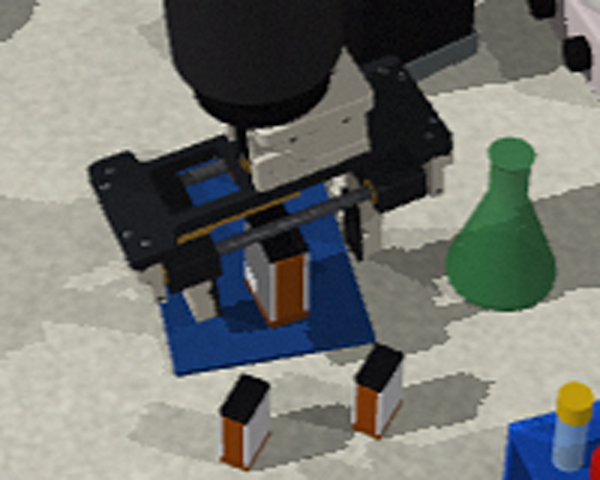

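The cuvette stands between the open fingers, which face its frosted sides, and the flask is clear. I close gently.

```bash

python3 -m inch '[{"x":0,"y":0.08,"z":0.03,"yaw":0},{"x":0,"y":0,"z":0,"yaw":0},{"x":0,"y":0,"z":0,"yaw":0},{"x":0,"y":0,"z":0,"yaw":0},{"x":0,"y":0,"z":0,"yaw":0}]' -1 6
python3 -m inch '[{"x":0,"y":0,"z":0,"yaw":0},{"x":0,"y":0,"z":0,"yaw":0},{"x":0,"y":0,"z":0,"yaw":0},{"x":0,"y":0,"z":0,"yaw":0},{"x":0,"y":0,"z":0,"yaw":0}]'
python3 -m inch '[{"x":0,"y":0,"z":0,"yaw":0},{"x":0,"y":0,"z":0,"yaw":0},{"x":0,"y":0,"z":0,"yaw":0},{"x":0,"y":0,"z":0,"yaw":0}]' -1 15
python3 h.py .504 -.365 .032 -84.3
```

```text
time_s: 21.27
tcp_pos: [0.5051, -0.3668, 0.0348]
eef_rot: [-174.3, 2.0, -83.9]
contact_force: [0.4, 0.2, -1.2]
gripper_width: 0.06
time_s: 21.68
tcp_pos: [0.5052, -0.3669, 0.0353]
eef_rot: [-174.3, 2.0, -83.9]
contact_force: [-0.3, 0.3, -0.0]
gripper_width: 0.0267
time_s: 22.02
tcp_pos: [0.5052, -0.3669, 0.0352]
eef_rot: [-174.3, 2.0, -83.9]
contact_force: [0.3, 0.4, 0.0]
gripper_width: 0.0235
t 22.02 pos [ 0.5052 -0.3669  0.0352] rot [-174.26    2.03  -83.89] w 0.0235 F [0.3 0.4 0. ]
units x,y,z [-0.07  0.05  0.13] yaw 0.1
```

```bash

python3 -m inch '[{"x":0,"y":0,"z":-0.3,"yaw":0},{"x":0,"y":0,"z":-0.4,"yaw":0},{"x":0,"y":0,"z":-0.5,"yaw":0},{"x":0,"y":0,"z":-0.6,"yaw":0},{"x":0,"y":0,"z":-0.6,"yaw":0}]' -1 20
python3 -m inch '[{"x":0,"y":0,"z":-0.7,"yaw":0},{"x":0,"y":0,"z":-0.7,"yaw":0},{"x":0,"y":0,"z":-0.7,"yaw":0},{"x":0,"y":0,"z":-0.7,"yaw":0},{"x":0,"y":0,"z":-0.6,"yaw":0}]'
python3 h.py .605 -.038 .2 -73
```

```text
time_s: 22.43
tcp_pos: [0.4969, -0.3686, 0.0955]
eef_rot: [-174.6, 2.3, -83.9]
contact_force: [0.4, -0.0, -1.5]
gripper_width: 0.0239
time_s: 22.85
tcp_pos: [0.4877, -0.3729, 0.1891]
eef_rot: [-174.5, 2.2, -83.9]
contact_force: [0.9, -0.3, -1.3]
gripper_width: 0.0239
t 22.85 pos [ 0.4877 -0.3729  0.1891] rot [-174.54    2.17  -83.93] w 0.0239 F [ 0.9 -0.3 -1.3]
units x,y,z [-12.83  -6.05   0.63] yaw -2.73
```

```bash

python3 -m inch '[{"x":-0.6,"y":-0.3,"z":-0.2,"yaw":-0.18},{"x":-0.8,"y":-0.4,"z":-0.1,"yaw":-0.18},{"x":-0.8,"y":-0.4,"z":0,"yaw":-0.18},{"x":-0.8,"y":-0.4,"z":0,"yaw":-0.18},{"x":-0.8,"y":-0.4,"z":0,"yaw":-0.18}]'
python3 -m inch '[{"x":-0.8,"y":-0.4,"z":0,"yaw":-0.18},{"x":-0.8,"y":-0.4,"z":0,"yaw":-0.18},{"x":-0.8,"y":-0.4,"z":0,"yaw":-0.18},{"x":-0.8,"y":-0.4,"z":0,"yaw":-0.18},{"x":-0.8,"y":-0.4,"z":0,"yaw":-0.18}]'
python3 h.py .605 -.038 .2 -73
```

```text
time_s: 23.27
tcp_pos: [0.5216, -0.2751, 0.2158]
eef_rot: [-173.9, 1.4, -80.6]
contact_force: [1.1, 0.4, -1.7]
gripper_width: 0.0241
time_s: 23.68
tcp_pos: [0.5513, -0.1629, 0.2299]
eef_rot: [-173.5, 0.9, -76.9]
contact_force: [-0.7, -1.0, -1.2]
gripper_width: 0.024
t 23.68 pos [ 0.5513 -0.1629  0.2299] rot [-173.5     0.87  -76.88] w 0.024 F [-0.7 -1.  -1.2]
units x,y,z [-4.36 -3.06  1.62] yaw -0.97
```

```bash

python3 -m inch '[{"x":-0.8,"y":-0.6,"z":0.1,"yaw":-0.18},{"x":-0.8,"y":-0.6,"z":0.1,"yaw":-0.18},{"x":-0.8,"y":-0.6,"z":0.1,"yaw":-0.18},{"x":-0.8,"y":-0.6,"z":0.1,"yaw":-0.18},{"x":-0.8,"y":-0.4,"z":0.1,"yaw":-0.18}]'
python3 -m inch '[{"x":-0.3,"y":-0.1,"z":0.2,"yaw":0},{"x":0,"y":0,"z":0,"yaw":0}]'
python3 h.py .605 -.038 .15 -73
```

```text
time_s: 24.1
tcp_pos: [0.5952, -0.043, 0.2339]
eef_rot: [-173.1, 0.3, -73.2]
contact_force: [0.5, 0.1, -0.4]
gripper_width: 0.024
time_s: 24.27
tcp_pos: [0.5965, -0.0311, 0.2307]
eef_rot: [-173.0, 0.3, -72.9]
contact_force: [-0.8, -0.5, -3.0]
gripper_width: 0.0238
t 24.27 pos [ 0.5965 -0.0311  0.2307] rot [-172.95    0.35  -72.94] w 0.0238 F [-0.8 -0.5 -3. ]
units x,y,z [0.38 0.15 3.23] yaw 0.02
```

```bash

python3 -m inch '[{"x":0.1,"y":0.04,"z":0.5,"yaw":0},{"x":0.1,"y":0.04,"z":0.8,"yaw":0},{"x":0.1,"y":0.04,"z":0.8,"yaw":0},{"x":0.08,"y":0.03,"z":0.7,"yaw":0},{"x":0,"y":0,"z":0.3,"yaw":0}]'
python3 h.py .605 -.038 .082 -73
```

```text
time_s: 24.68
tcp_pos: [0.6055, -0.0403, 0.1572]
eef_rot: [-172.5, 0.2, -72.9]
contact_force: [-0.8, 0.1, -1.4]
gripper_width: 0.0236
t 24.68 pos [ 0.6055 -0.0403  0.1572] rot [-172.48    0.25  -72.91] w 0.0236 F [-0.8  0.1 -1.4]
units x,y,z [-0.08  0.38  2.98] yaw 0.02
```

```bash

python3 -m inch '[{"x":-0.02,"y":0.1,"z":0.6,"yaw":0},{"x":-0.02,"y":0.1,"z":0.7,"yaw":0},{"x":-0.02,"y":0.1,"z":0.6,"yaw":0},{"x":0,"y":0.05,"z":0.3,"yaw":0},{"x":0,"y":0,"z":0,"yaw":0}]'
python3 h.py .605 -.038 .084 -73
```

```text
time_s: 25.1
tcp_pos: [0.6027, -0.0429, 0.1012]
eef_rot: [-172.5, 0.2, -73.1]
contact_force: [-0.5, -0.1, -0.1]
gripper_width: 0.0239
t 25.1 pos [ 0.6027 -0.0429  0.1012] rot [-172.48    0.19  -73.15] w 0.0239 F [-0.5 -0.1 -0.1]
units x,y,z [-0.16 -0.05  0.7 ] yaw -0.04
```

```bash

python3 -m inch '[{"x":-0.05,"y":-0.05,"z":0.35,"yaw":0},{"x":-0.05,"y":-0.02,"z":0.25,"yaw":0},{"x":0,"y":0,"z":0,"yaw":0},{"x":0,"y":0,"z":0,"yaw":0}]'
python3 - <<'E'
from h import *
for n in("scene","side"):
    p,d=r.capture(n);cv2.imwrite(f"pics/{n}5.png",p[...,::-1]);np.save(f"pics/{n}5.npy",d)
i=r.camera_info("wrist");p,d=r.capture("wrist");cv2.imwrite("pics/w5.png",p[...,::-1])
A=cv2.imread("pics/scene5.png")[180:310,240:420];B=cv2.imread("pics/side5.png")[140:300,220:420]
o=np.zeros((480,800,3),np.uint8);A=cv2.resize(A,(400,289),interpolation=2);B=cv2.resize(B,(400,320),interpolation=2);o[:289,:400]=A;o[:320,400:]=B;cv2.imwrite("pics/c5.png",o)
go(.605,-.038,.082,-73)
E
```

```text
time_s: 25.43
tcp_pos: [0.6074, -0.0397, 0.0883]
eef_rot: [-172.3, 0.1, -73.2]
contact_force: [0.8, 0.3, 0.8]
gripper_width: 0.0241
t 25.58 pos [ 0.6074 -0.0397  0.0885] rot [-1.7227e+02  1.5000e-01 -7.3180e+01] w 0.0237 F [-0.6 -0.1 -0.7]
units x,y,z [-0.09  0.11  0.25] yaw -0.04
```

View pics/c5.png

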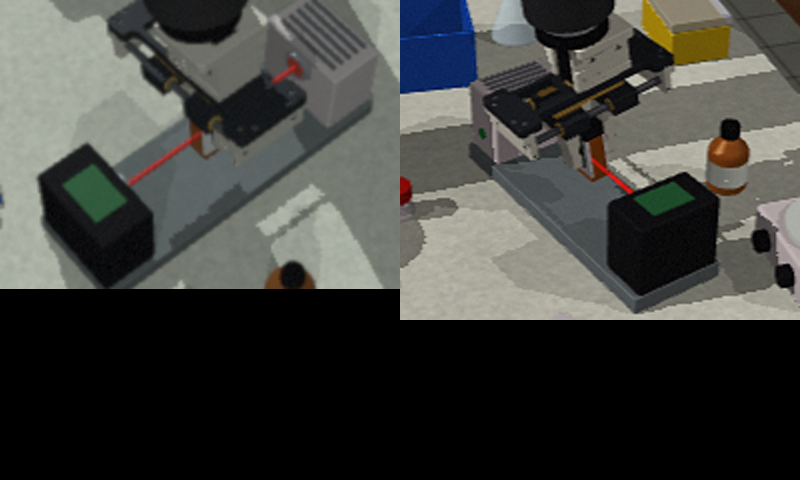

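View pics/w5.png

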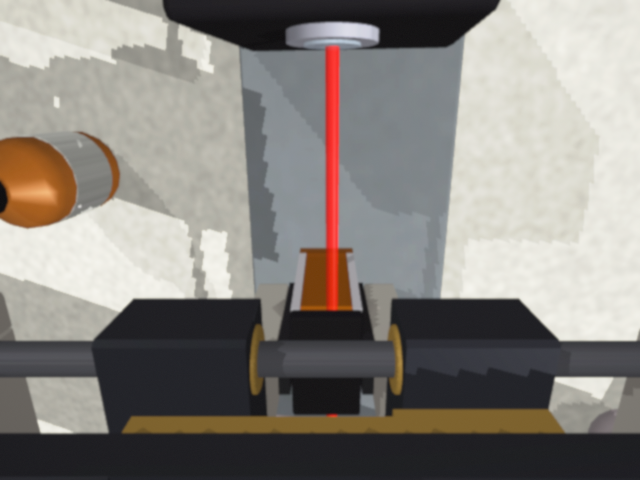

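The views show the cuvette in the jaws in the gap, clear of both housings. The beam enters its window at wrist (332,300), and the cuvette's mid-line is at about column 327, so it sits roughly 1.8 mm off sideways. I make one small correction and let it settle.

```bash

python3 -m inch '[{"x":0,"y":0.05,"z":0.08,"yaw":0},{"x":0,"y":0.02,"z":0.04,"yaw":0},{"x":0,"y":0,"z":0,"yaw":0},{"x":0,"y":0,"z":0,"yaw":0},{"x":0,"y":0,"z":0,"yaw":0}]'
python3 - <<'E'
from h import *
go(.605,-.038,.082,-73)
p,d=r.capture("scene");np.save("pics/f.npy",d);cv2.imwrite("pics/f.png",p[...,::-1])
i=r.camera_info("wrist");p,d=r.capture("wrist");A=p.astype(int);v,u=np.mgrid[:480,:640]
m=(A[...,0]>180)&(A[...,1]<80)&(v>60)&(v<240);f=np.polyfit(v[m],u[m],1)
a=(A[...,0]>90)&(A[...,1]<110)&(A[...,1]>40)&(A[...,2]<60)&(u>270)&(u<390)&(v>240)&(v<320)
for q in range(252,310,12):
    x=u[q][a[q]];print(q,x.min() if len(x) else None,x.max() if len(x) else None,np.polyval(f,q).round(1))
s=r.get_state();R=Ro.from_euler("xyz",s["eef_rot"],degrees=True).as_matrix();print("tool tilt deg",np.degrees(np.arccos(-R[2,2])).round(2),"qd",np.abs(s["qd"]).max().round(2))
# rubbish in tub still, bystanders
D=np.load("pics/f.npy");P=cloud("scene",D);D0=np.load("pics/scene0.npy");P0=cloud("scene",D0);V,U=np.mgrid[:480,:640]
for n,b in dict(tub=(427,500,120,190),vial=(215,235,235,262),jar=(312,336,160,188),flaskb=(170,210,292,338),reag=(357,385,292,330),flaska=(488,525,175,218)).items():
    k=(U>b[0])&(U<b[1])&(V>b[2])&(V<b[3])
    o=[]
    for q in(P0,P):
        kk=k&(q[...,2]>.012)&(q[...,2]<(.05 if n=="tub" else .12));o.append(np.median(q[kk],0).round(3))
    print(n,*o)
E
```

```text
time_s: 26.0
tcp_pos: [0.6065, -0.0399, 0.0862]
eef_rot: [-172.2, 0.1, -73.2]
contact_force: [1.1, -0.7, -1.0]
gripper_width: 0.0241
t 26.0 pos [ 0.6065 -0.0399  0.0862] rot [-1.7216e+02  1.3000e-01 -7.3160e+01] w 0.0241 F [ 1.1 -0.7 -1. ]
units x,y,z [-0.09  0.06  0.16] yaw -0.04
252 306 345 327.9
264 306 346 327.9
276 305 347 327.8
288 303 348 327.8
300 302 350 327.7
tool tilt deg 7.84 qd 0.11
tub [0.491 0.352 0.032] [0.487 0.353 0.031]
vial [ 0.521 -0.259  0.047] [ 0.521 -0.259  0.046]
jar [0.409 0.019 0.038] [nan nan nan]
flaskb [ 0.654 -0.379  0.042] [ 0.654 -0.379  0.043]
reag [ 0.787 -0.04   0.057] [ 0.787 -0.04   0.056]
flaska [0.641 0.375 0.042] [0.641 0.374 0.04 ]
  return _methods._mean(a, axis=axis, dtype=dtype,
  ret = um.true_divide(
```

```bash
python3 -c "from plant import r;print(r.close_job())"
```

```text
the job is handed in; nothing more can be done
None
```

I put the paper ball and the bung in the blue tub, then gripped the largest cuvette by its frosted faces. It is held in the red beam, and I handed the job in at about 26 s; no verdict was reported.

**Last checks that agreed:**
- **Centring:** in the wrist view the beam runs through the middle of the window (column 328, window centre 326). From the pose it is about 1 mm off sideways and about 6 mm high.
- **Alignment and grip:** the long axis is within 1° of the beam. The grip opening is 24 mm, which is the cuvette's width, and the joints are at rest.
- **Bystanders:** the vial, both flasks and the reagent bottle have not moved.

**Weak points:**
- **Tilt:** the tool drifted in tilt over the course of the moves and ended at 7.8°. Because the cuvette sits flush in the pads, I estimate it leans about 8°, against the 10° limit. I tried to reduce this with small moves but they had no effect.
- **Jar:** the arm hid it from the scene camera in the last numeric check. An earlier picture showed it in place.
- **Rubbish:** I last saw both pieces in the tub right after dropping the bung. I did not look at the tub again by eye.

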